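Seat a lens barrel in a sprung V-block nest and hold it pressed

ROBOT

A 6-joint arm with a two-finger parallel gripper is mounted at the origin on the work surface. World frame = base frame: x ahead of the robot, y to its left, z up, the work surface at z = 0. Lengths are in m, angles in rad, forces in N, time in s.
With the tool pointing down it reaches from about 0.375 to 0.975 m from the base axis. Payload 3.8 kg.
Tool frame: the origin (TCP) lies at the very end of the fingers, on their centre line; the grasp point (between the pads) lies 19 mm behind it (bot.grip_depth is the distance from the TCP to the grasp point, in m); z points along the fingers, y is the direction in which the jaws open and shut (so a half turn about z gives the same grasp; the last joint's range is limited). The gripper opens to 85 mm and grips with 20 to 120 N. Pads are 22 mm wide; open, the fingers measure 114 mm over their backs; the gripper's body (76 mm by 85 mm) begins 54 mm behind the grasp point. The pads swing forward as they close: fully open they stand 13 mm farther back than shut.
Start: joints at [-1.244, 0.264, 1.604, -0, 1.274, -0.037], TCP at [0.24, -0.631, 0.231] pointing down, gripper open.
Joint ranges: [-2.63, 2.63], [-0.94, 2.18], [0.31, 2.57], [-1.31, 4.45], [0, 2.66], [-2.55, 2.55]. Speed limits (rad/s): [2.57, 2.57, 3.14, 3.14, 3.14, 3.14].

INTERFACE

Orientations are given as a rotation vector (axis times angle).
In Python, from workcell import bot, cams, job gives the robot as it stands.
- The arm moves only by the tool apply_moves, never from a script. Its argument "targets" is a list of rows, each an object of numbers: "dx", "dy", "dz": the shift along the tool's x, y, z in units of 30 mm (1.0 is 30 mm); "wx", "wy", "wz": the turn, a rotation vector about the tool's x, y, z in units of 6 degrees (1.0 is 6 degrees); "jaw": the opening, from 0 (shut) to 1 (fully open). In form: [{"dx": .., "dy": .., "dz": .., "wx": .., "wy": .., "wz": .., "jaw": ..}, ...]. A call has 1 to 5 rows; each row shifts and turns the commanded pose from where the row before left it, along the tool's axes as they then stand; what a row does not reach is not made up. A row lasts 1/10 s, in which the tool goes at most 50 mm and 8.59 degrees, less where a joint would pass 70% of its speed; a pose out of reach is approached as far as the arm can. A call is refused whole if a number of a shift passes 1 or a number of a turn 1, either way. A call with a gripper value outside its range is refused whole. The fingers move at their own pace and stop on an object; "newtons" is the grip in N (left out, the last holds). Time passes only in rows, so rows that do not move let the fingers close. It gives the time, the measured TCP pose, the force and the opening at its end, in the units of the state.
- bot.read_state(): the state, without advancing time (a new reading comes with each control period).
- cams.read_camera(name): name is "scene" or "top"; returns a dict with "color" (400x640x3 uint8, red, green, blue), "range_z" (400x640 float32, m along the optical axis (not along the pixel's ray), 0 where there is no reading), "fx", "fy", "cx", "cy" (pixels), "dist_coeffs" ([k1, k2, p1, p2, k3] as OpenCV has them; the pictures are not rectified), "eye" and "rotation" of the camera in the world. Camera axes: x right, y down, z forward; pixel columns grow to the right and rows downward; lengths in m; the calibration is good to about 2 mm. A picture is of the moment at which its call begins.
- job.finish_job(): hands the job in, once; it reports no verdict.
The state is a dict: "time": time; "q": joint angles; "joint_vel": joint speeds; "joint_torque": joint torques, N m; "tool_pos": TCP position; "tcp_rot": TCP orientation; "wrist_force": force on the tool from outside, world axes, zero at the start; "torque": the same for the moment, N m; "width": opening from 0.0 (shut) to 1.0 (fully open).
Only numpy, scipy, OpenCV 4.12 (cv2) and the standard library are available. Lean on these libraries where they do the work, as an engineer would, in place of code of your own. Each camera call takes 0.05 s, during which the arm holds its last target.

TASK

Lift the long lens barrel out of its wooden rest and lay it lengthwise in the V-groove of the sprung steel nest, about centred, with its plain end towards the nest's end plate and its wide collar hanging free just beyond the open end. Press it squarely down onto both faces of the groove until the nest has sunk about half of its 10 mm travel, and finish while still holding it pressed there with the gripper: do not let go. Leave the jar, the brass weight and the slide box where they stand.

Things in the scene. Friction and masses are not known exactly. Their poses are not given: they have to be found in the camera images.
- barrel: Aluminium lens barrel, a round tube 36 mm in diameter, 150 mm long in all, about 0.25 kg, with a dark collar 48 mm in diameter at one end. Lies level in the wooden rest. Origin on its axis; x runs along it to the collar: plain end at x = -70 mm, collar from 66 to 80 mm. Can be gripped across its diameter at the origin from above, in the rest and in the nest.
- barrel_collar (a point): Point on the barrel's axis at the collar's inner shoulder, 66 mm from the barrel's origin along its x; axes as the barrel's.
- rest: Fixed pale wooden rest, base 150 x 75 x 8 mm, two notched saddles 12 mm thick at x = -45 and 45 mm, tops 46 mm above the table; between them it is open for fingers down to the base. Origin under the base's centre, x along the lying barrel, z up; the barrel's axis lies 52 mm above the table.
- nest_axis (a point): Point of the sprung steel V-block nest, moving with it: where the barrel's origin comes when the barrel is seated in the 90 degree groove, touching both faces, and centred lengthwise. 88 mm above the table with the nest fully up. x runs level along the groove to its open end, z up.
- nest (a joint): How far the nest has sunk on its springs, m: 0 fully up, 0.010 at its bottom stop, straight down. The barrel's weight alone does not sink it; it starts to sink at about 6 N of downward force and about 12 N sinks it half way (stiffness about 1.2 N per mm); it springs back up when let go. The nest also gives sideways across the groove, up to 3 mm either way, about 0.4 N per mm.
- nest_base: Fixed dark base plate of the nest, 190 x 100 x 12 mm. Origin under it, straight below point nest_axis, same axes. Above it the groove is cut in two 68 mm wide blocks, x = -60 to -32 and 32 to 58 mm, tops 82 to 85 mm above the table; the gap between is open to the sides, for fingers, down to 42 mm. End plate: inner face x = -78 mm, top 88 mm. (Heights with the nest up.)
- vee_left: The groove's sloping face on the +y side of the nest (both blocks), moving with the nest. Origin at point nest_axis, same axes.
- vee_right: The groove's sloping face on the -y side of the nest (both blocks), moving with the nest. Origin at point nest_axis, same axes.
- jar: Bystander: small glass specimen jar with white lid, 52 mm in diameter, 70 mm tall. Origin under its centre.
- weight: Bystander: brass weight, 48 mm in diameter, 52 mm tall. Origin under its centre.
- slide_box: Bystander: closed grey plastic box for glass slides, 85 x 60 x 35 mm. Origin under its centre.
Things that resemble listed ones, but are neither listed nor needed, are in the scene too. What is meant by the barrel is not green, purple or turquoise, and is the larger of those in its own colour.

How it is judged:
On the way:
1. the barrel is held in the gripper, clear of the rest (height (world z) of barrel above 0.075 m and contact force between barrel and rest below 0.05 N and contact force between the fingers and barrel above 1 N), for 0.1 s.
At the end, for the whole second after the job is handed in: Fingers bear on the barrel (over 2 N); nest 3 to 8 mm down; over 1.5 N on each groove face; barrel within 0.05 rad of the groove and 3 mm of its seated axis; collar shoulder 58 to 75 mm from the nest point towards the open end; at rest; bystanders within 20 mm of their start (value of joint nest between 0.003 and 0.008 m and contact force between barrel and vee_left above 1.5 N and contact force between barrel and vee_right above 1.5 N and angle between the x axis of barrel and the x axis of nest_axis, either way round below 0.05 rad and y of barrel in the frame of nest_axis between -0.003 and 0.003 m and z of barrel in the frame of nest_axis between -0.003 and 0.003 m and x of barrel_collar in the frame of nest_axis between 0.058 and 0.075 m and contact force between the fingers and barrel above 2 N and linear speed of barrel below 0.02 m/s and distance of each of jar, weight, slide_box from where it was at the start of the episode below 0.02 m); the arm keeps its last pose, push and grip.
It fails at once if a bystander is shoved or knocked over (distance of any of jar, weight, slide_box from where it was at the start of the episode above 0.03 m or angle between any of jar, weight, slide_box's own z axis and vertical above 0.5 rad).
It also fails if it takes over 42 s, if anything falls off the work surface, if the arm or the gripper's body presses on something with over 40 N, if the wrist force passes 120 N, or if a joint passes its speed limit or range.

## Working session

There is one attempt and no reset: what is moved stays moved. The work goes in short steps, Python scripts to look and compute and a tool call to move; the robot and the scene stay as the last step left them, time stands still between calls to the robot, and variables do not carry over. Pictures are saved under pics/ and viewed, and the job is handed in when it is done.

Besides the shell and the picture viewer there is one more tool, called after "Request:" by a JSON object that holds its "method" and its "body", one argument or row to a line. apply_moves: Moves the arm, as the interface text tells. Its arguments: {"type":"object","properties":{"targets":{"type":"array"},"newtons":{"type":"number"}},"required":["targets"]}

```bash
ls; mkdir -p pics; python3 - <<'E'
from workcell import bot,cams,job
import cv2,numpy as np
for n in("scene","top"):
    c=cams.read_camera(n); np.savez(f"{n}0.npz",**c)
    cv2.imwrite(f"pics/{n}0.png",c["color"][:,:,::-1])
    print(n,c["fx"],c["cx"],c["cy"],c["dist_coeffs"],c["eye"],c["rotation"])
print(bot.read_state())
E
```

```text
pics
scene 501.70775569995584 322.07409010634274 200.6279536759917 [-0.00319485  0.          0.          0.          0.        ] [1.47885871 0.15758493 1.03615083] [-1.62876133 -1.92108733  0.77425238]
top 470.74467185040345 317.9022460338226 201.11734433946748 [0.04640336 0.         0.         0.         0.        ] [ 0.30520186 -0.00273774  1.38453062] [-2.10071389  2.14791779 -0.192956  ]
{'time': 0.1, 'q': array([-1.24387678e+00,  2.64684249e-01,  1.60524518e+00, -2.49758595e-06,
        1.27372335e+00, -3.69005620e-02]), 'joint_vel': array([ 0.00284003, -0.00320004, -0.00332192, -0.00083628, -0.00129602,
        0.0009437 ]), 'joint_torque': array([ 3.46551478e-04, -5.16707003e+01, -3.68590736e+01, -1.20449149e-04,
        6.25062399e-03, -6.21787422e-06]), 'tool_pos': array([ 0.23997812, -0.63018245,  0.23007802]), 'tcp_rot': array([-3.08775142e+00, -5.67973032e-01,  4.71019089e-04]), 'wrist_force': array([ 1.31350489, -0.29050711, -0.96342193]), 'torque': array([-0.03422118,  0.04576819,  0.03071843]), 'width': 0.996164550535761}
```

View pics/scene0.png

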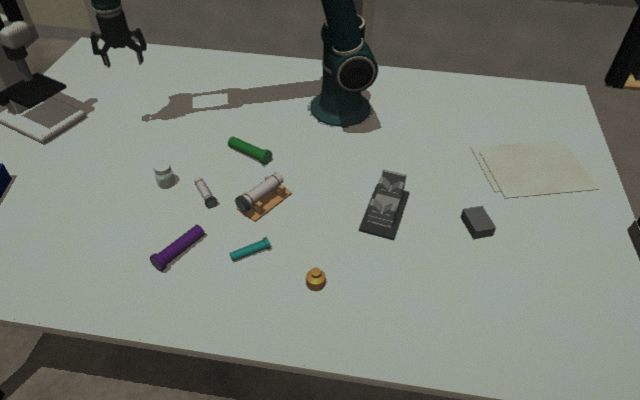

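View pics/top0.png

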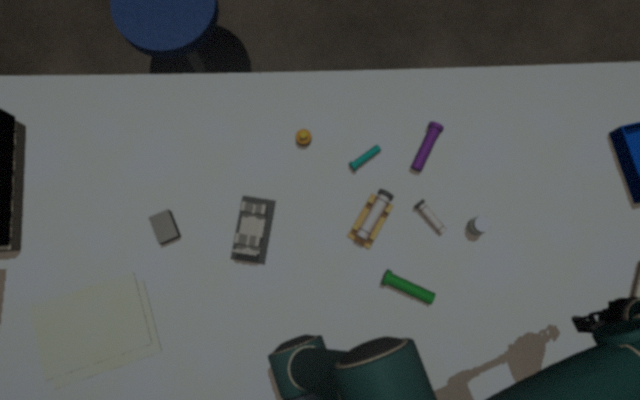

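Candidates for the barrel, by top / scene pixel:
- Silver in the wooden rest: (371,216) / (262,191).
- Small silver: (430,217) / (205,192).
- Green: (408,287).
- Purple: (427,147).
- Turquoise: (365,158).

I choose the silver one in the rest, as it is the larger of its colour. Next is a close crop to check it.

```bash
cat > h.py <<'E'
import numpy as np,cv2
from scipy.spatial.transform import Rotation as R
def load(n,i=0): return dict(np.load(f"{n}{i}.npz"))
def K(c): return np.array([[c["fx"],0,c["cx"]],[0,c["fy"],c["cy"]],[0,0,1.]])
def rot(c):
    r=np.array(c["rotation"]); return r if r.shape==(3,3) else R.from_rotvec(r).as_matrix()
def ray(c,uv):
    p=cv2.undistortPoints(np.array(uv,float).reshape(-1,1,2),K(c),np.array(c["dist_coeffs"],float)).reshape(-1,2)
    return np.c_[p,np.ones(len(p))]@rot(c).T
def onz(c,uv,z):
    d=ray(c,uv); return c["eye"]+d*((z-c["eye"][2])/d[:,2])[:,None]
def cloud(c):
    h,w=c["range_z"].shape; vv,uu=np.mgrid[:h,:w]
    d=ray(c,np.stack([uu,vv],-1).reshape(-1,2))
    return (c["eye"]+d*c["range_z"].reshape(-1,1)).reshape(h,w,3)
def proj(c,P):
    Rm=rot(c); rv,_=cv2.Rodrigues(Rm.T); return cv2.projectPoints(np.array(P,float).reshape(-1,1,3),rv,-Rm.T@c["eye"],K(c),np.array(c["dist_coeffs"],float))[0].reshape(-1,2)
E
python3 - <<'E'
from h import *
t=load("top");s=load("scene")
def crop(c,u,v,w,h,k): return cv2.convertScaleAbs(cv2.resize(c["color"][v:v+h,u:u+w,::-1],None,fx=k,fy=k,interpolation=cv2.INTER_CUBIC),alpha=1.5)
a=np.hstack([crop(t,335,180,60,75,6),crop(t,225,185,60,75,6)]);cv2.imwrite("pics/c1.png",a)
a=np.hstack([crop(s,230,165,65,60,6),crop(s,355,165,60,75,6)[:360]]);cv2.imwrite("pics/c2.png",a)
for n,c in(("top",t),("scene",s)):
    P=cloud(c)
    print(n,(c["range_z"]>0).mean())
    for uv in([(330,300)] if n=="top" else[(420,300)]): print(P[uv[1],uv[0]])
E
```

```text
top 0.9958046875
[ 0.27213019 -0.03110055 -0.00123027]
scene 0.995859375
[7.63701557e-01 2.98320735e-01 1.63314449e-04]
```

View pics/c1.png

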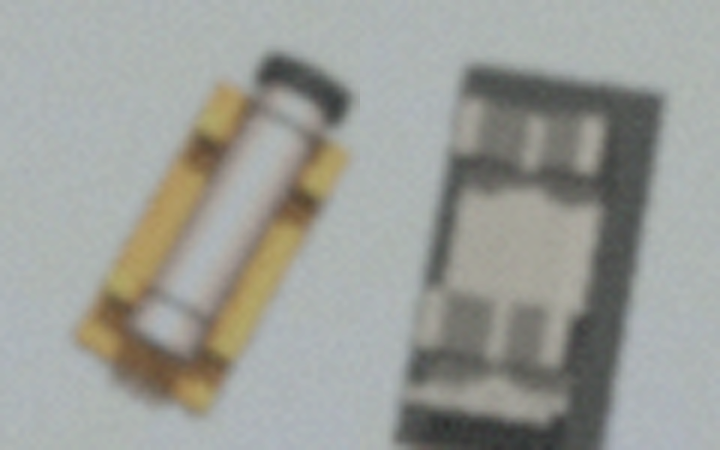

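View pics/c2.png

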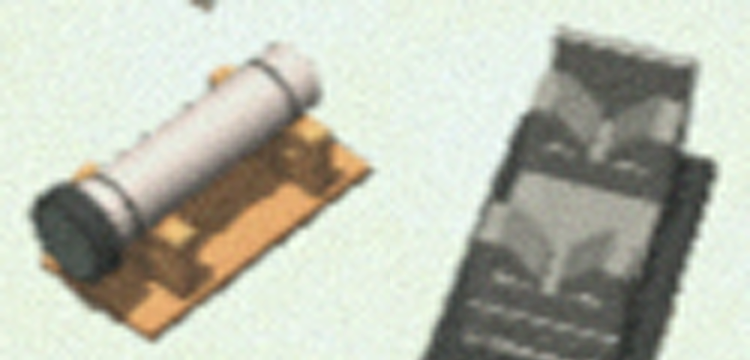

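The crops show the silver barrel with its dark collar at the top (382,194), i.e. far from the robot, and its plain end near (358,240). The nest's open end is far (top row ~198) and its end plate is near the robot (row ~252). Now to measure both.

```bash
python3 - <<'E'
from h import *
t=load("top");s=load("scene")
for n,c in(("top",t),("scene",s)):
    P=cloud(c); 
    tab=P[200:380,:][np.abs(P[200:380,:,2])<.01]; print(n,"table z med",np.median(tab[:,2]),tab[:,2].std())
    # ---- barrel
    u0,v0,u1,v1=(335,180,400,255) if n=="top" else (228,162,300,222)
    Q=P[v0:v1,u0:u1].reshape(-1,3); 
    hi=Q[Q[:,2]>.055]; m=np.median(hi,0); print(" barrel hi n",len(hi),"med",m,"zmax",np.percentile(hi[:,2],98))
    for zt in(.058,.062):
        h=Q[Q[:,2]>zt]; h=h[np.linalg.norm(h[:,:2]-m[:2],axis=1)<.12]
        (cx,cy),(w,l),a=cv2.minAreaRect((h[:,:2]*1000).astype(np.float32))
        vx,vy,x0,y0=cv2.fitLine((h[:,:2]).astype(np.float32),cv2.DIST_HUBER,0,.001,.001).ravel()
        if vx<0:vx,vy=-vx,-vy
        d=np.array([vx,vy]);pr=(h[:,:2]-[x0,y0])@d
        print("  zt",zt,len(h),"rect",cx,cy,w,l,"dir deg",np.degrees(np.arctan2(vy,vx)),"pt",x0,y0,"ends",np.array([x0,y0])+pr.min()*d,np.array([x0,y0])+pr.max()*d)
    # ---- nest
    u0,v0,u1,v1=(222,185,285,272) if n=="top" else (352,162,418,245)
    Q=P[v0:v1,u0:u1].reshape(-1,3)
    print(" nest z hist",np.histogram(Q[:,2],bins=np.arange(0,.11,.008)))
    for lo,hi_ in((.006,.2),(.078,.2),(.086,.2)):
        h=Q[(Q[:,2]>lo)&(Q[:,2]<hi_)]
        if len(h)<5: continue
        print("  ",lo,len(h),cv2.minAreaRect((h[:,:2]*1000).astype(np.float32)),"mean",h.mean(0))
E
```

```text
top table z med 2.1847421109999487e-05 0.003106059512624343
 barrel hi n 685 med [ 0.50841014 -0.15992252  0.06710457] zmax 1.3845306212207427
  zt 0.058 633 rect 506.6160583496094 -161.61143493652344 45.795249938964844 149.8302764892578 dir deg -31.392115 pt 0.5106116 -0.16107096 ends [ 0.4442129  -0.12055357] [ 0.5721615  -0.19862955]
  zt 0.062 543 rect 507.03558349609375 -160.81002807617188 43.25335693359375 149.62149047851562 dir deg -31.495974 pt 0.5096854 -0.16084012 ends [ 0.44415287 -0.12068808] [ 0.57197154 -0.1990031 ]
 nest z hist (array([1462,  730,   47,    7,  196,  470,   42,   73,   97,  180,  210,
         38,    0]), array([0.   , 0.008, 0.016, 0.024, 0.032, 0.04 , 0.048, 0.056, 0.064,
       0.072, 0.08 , 0.088, 0.096, 0.104]))
   0.006 2199 ((489.6824951171875, 184.89488220214844), (253.5450439453125, 179.91526794433594), 2.8374886512756348) mean [0.47558833 0.18648727 0.03900548]
   0.078 316 ((474.7236328125, 192.02040100097656), (68.3829574584961, 144.02557373046875), 79.76770782470703) mean [0.46579894 0.19349847 0.08326466]
   0.086 66 ((469.260986328125, 18
[... 631 characters left out ...]
57827948 -0.19509859]
 nest z hist (array([1514,  662,   87,   23,   94,  277,  110,  192,  175,  225,  226,
         21,    0]), array([0.   , 0.008, 0.016, 0.024, 0.032, 0.04 , 0.048, 0.056, 0.064,
       0.072, 0.08 , 0.088, 0.096, 0.104]))
   0.006 2161 ((432.7269287109375, 187.439208984375), (314.9733581542969, 164.7211456298828), 9.830939292907715) mean [0.49749795 0.19327904 0.04299339]
   0.078 319 ((476.731201171875, 193.2413330078125), (68.73662567138672, 152.42263793945312), 79.7444839477539) mean [0.46681751 0.19504801 0.08258716]
   0.086 52 ((471.9505310058594, 200.14117431640625), (62.30311584472656, 134.1915283203125), 82.6966552734375) mean [0.4246675  0.20552722 0.08795106]
```

```bash
python3 - <<'E'
from h import *
t=load("top");s=load("scene")
def rectw(c,mask,z,tag,off):
    cs,_=cv2.findContours(mask,cv2.RETR_EXTERNAL,cv2.CHAIN_APPROX_NONE)
    k=max(cs,key=cv2.contourArea); uv=k.reshape(-1,2)+np.array(off)
    W=onz(c,uv,z)[:,:2]*1000
    (x,y),(w,h),a=cv2.minAreaRect(W.astype(np.float32)); 
    if w>h: ang=a
    else: ang=a+90
    ang=(ang+90)%180-90
    print(tag,"centre",round(x,1),round(y,1),"size",round(max(w,h),1),round(min(w,h),1),"ang",round(ang,2)); return W,uv
out=[]
for n,c,bb,bn in(("top",t,(335,180,400,255),(222,185,285,272)),("scene",s,(228,162,300,222),(352,162,418,245))):
    col=c["color"].astype(np.int16); P=cloud(c)
    # nest base: not-table mask using darkness + height
    u0,v0,u1,v1=bn; sub=col[v0:v1,u0:u1]; g=sub.max(2)
    bg=np.median(np.r_[g[0],g[:,0]]); print(n,"bg",bg)
    m=((P[v0:v1,u0:u1,2]>.006)&(P[v0:v1,u0:u1,2]<.03)&(g<bg*.7)).astype(np.uint8)*255
    rectw(c,cv2.morphologyEx(m,cv2.MORPH_CLOSE,np.ones((3,3))),.012,n+" base",(u0,v0))
    m2=((g<bg*.7)).astype(np.uint8)*255
    out.append(cv2.resize(m,(300,400))); out.append(cv2.resize(m2,(300,400)))
    # barrel silver: low saturation, above .055
    u0,v0,u1,v1=bb; sub=col[v0:v1,u0:u1]; z=P[v0:v1,u0:u1,2]
    sat=sub.max(2)-sub.min(2); 
    m=((z>.05)&(z<.08)&(sat<30)).astype(np.uint8)*255
    m=cv2.morphologyEx(m,cv2.MORPH_OPEN,np.ones((3,3)))
    rectw(c,m,.052,n+" barrel@52",(u0,v0))
    dark=((z>.03)&(z<.09)&(sat<30)&(sub.max(2)<bg*.45)).astype(np.uint8)*255
    dark=cv2.morphologyEx(dark,cv2.MORPH_OPEN,np.ones((2,2)))
    rectw(c,dark,.06,n+" collar@60",(u0,v0))
    out.append(cv2.resize(m,(300,300)))
cv2.imwrite("pics/m1.png",np.hstack([out[0],out[1]]))
# nest tops from depth, both views merged: cells by along coordinate
for n,c,(u0,v0,u1,v1) in(("top",t,(222,185,285,272)),("scene",s,(352,162,418,245))):
    Q=cloud(c)[v0:v1,u0:u1].reshape(-1,3); 
    o=np.array([.4895,.190]);a=np.radians(-10.2);d=np.array([np.cos(a),np.sin(a)]);e=np.array([-d[1],d[0]])
    X=(Q[:,:2]-o)@d*1000;Y=(Q[:,:2]-o)@e*1000;Z=Q[:,2]*1000
    hi=Z>78
    print(n,"X hist",np.histogram(X[hi],bins=np.arange(-100,80,6)))
    # groove valley: for each block, mean slope both sides -> symmetric centre
    for x0,x1 in((-58,-34),(34,56)):
        k=(X>x0)&(X<x1)&(Z>50)
        yb=np.arange(-36,37,4); print(" block",x0,[int(np.median(Z[k&(abs(Y-y)<2.5)])) if (k&(abs(Y-y)<2.5)).sum()>1 else 0 for y in yb], "Yrange hi",np.percentile(Y[k&hi],[2,98]))
E
```

```text
top bg 120.0
top base centre 479.5 189.1 size 190.1 98.7 ang -10.1
top barrel@52 centre 508.9 -163.4 size 155.1 46.1 ang -28.92
top collar@60 centre 560.2 -208.5 size 20.1 6.2 ang 42.3
scene bg 162.0
scene base centre 487.4 191.9 size 196.6 99.8 ang -10.47
scene barrel@52 centre 502.4 -162.1 size 166.3 55.1 ang -28.55
scene collar@60 centre 578.5 -187.7 size 55.7 46.4 ang 72.5
top X hist (array([ 0,  0, 46, 32,  0,  0, 14, 31, 28, 23, 26,  4,  0,  0,  0,  0,  0,
        0,  0,  0,  0,  5, 26, 25, 27, 27,  2,  0,  0]), array([-100,  -94,  -88,  -82,  -76,  -70,  -64,  -58,  -52,  -46,  -40,
        -34,  -28,  -22,  -16,  -10,   -4,    2,    8,   14,   20,   26,
         32,   38,   44,   50,   56,   62,   68,   74]))
 block -58 [74, 79, 79, 81, 82, 78, 73, 70, 62, 60, 64, 71, 74, 78, 82, 81, 82, 81, 0] Yrange hi [-34.28470194  32.67457256]
 block 34 [74, 79, 81, 83, 82, 75, 74, 70, 64, 59, 63, 69, 74, 78, 81, 81, 81, 82, 0] Yrange hi [-34.31698433  32.04801563]
scene X hist (array([ 0,  1, 17, 66, 20,  0,  7, 17, 20, 20, 18, 22,  0,  0,  0,  0,  0,
        0,  0,  0,  0,  1, 12, 27, 20, 27, 23,  1,  0]), array([-100,  -94,  -88,  -82,  -76,  -70,  -64,  -58,  -52,  -46,  -40,
        -34,  -28,  -22,  -16,  -10,   -4,    2,    8,   14,   20,   26,
         32,   38,   44,   50,   56,   62,   68,   74]))
 block -58 [0, 80, 80, 79, 81, 77, 74, 69, 66, 58, 62, 69, 71, 75, 79, 80, 80, 81, 78] Yrange hi [-32.18000934  34.67776238]
 block 34 [0, 81, 81, 78, 81, 78, 75, 70, 66, 59, 62, 67, 74, 76, 79, 83, 82, 81, 72] Yrange hi [-32.43831984  34.39354301]
```

View pics/m1.png

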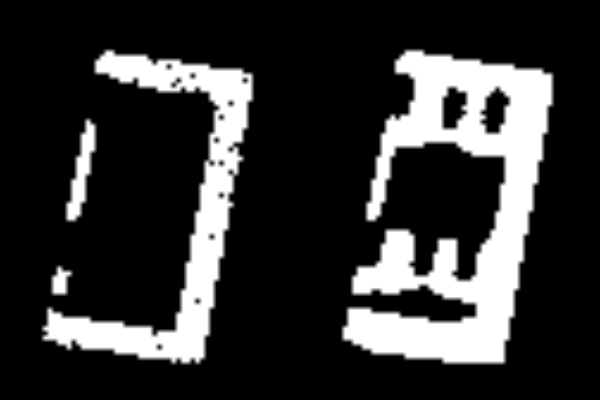

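```bash
python3 - <<'E'
from h import *
from scipy.optimize import least_squares
for n,(u0,v0,u1,v1) in(("top",(335,180,400,255)),("scene",(228,162,300,222))):
    c=load(n);Q=cloud(c)[v0:v1,u0:u1].reshape(-1,3)
    o=np.array([.504,-.158]);ang=-31.4
    for it in range(4):
        a=np.radians(ang);d=np.array([np.cos(a),np.sin(a)]);e=np.array([-d[1],d[0]])
        X=(Q[:,:2]-o)@d*1000;Y=(Q[:,:2]-o)@e*1000;Z=Q[:,2]*1000
        k=(abs(X)<62)&(abs(Y)<17)&(Z>52)&(Z<78)
        f=lambda p: np.hypot(Y[k]-p[0]-p[1]*X[k],Z[k]-p[2])-18
        r=least_squares(f,[0,0,52],loss="soft_l1",f_scale=1.)
        ang+=np.degrees(np.arctan(r.x[1])); o=o+e*r.x[0]/1000
    k=(abs(Y)<12)&(Z>60); k2=(Z>50)&(abs(Y)<30)
    print(n,o,ang,r.x,k.sum(),"X ends",np.percentile(X[k],[1,99]),"collar X zmax",[(x,round(np.percentile(Z[k2&(abs(X-x)<2)],95))if (k2&(abs(X-x)<2)).any() else 0)for x in(-74,-70,-66,60,64,68,72,76,80,84)])
E
```

```text
top [ 0.50426041 -0.1575733 ] -31.41548839740509 [-2.35883587e-03  7.26079991e-04  5.14090531e+01] 450 X ends [-69.64056764  77.95675852] collar X zmax [(-74, 0), (-70, 70), (-66, 73), (60, 74), (64, 75), (68, 78), (72, 77), (76, 76), (80, 77), (84, 0)]
scene [ 0.50471362 -0.15683078] -31.291825849634993 [8.16574033e-08 4.30581430e-08 5.16933392e+01] 319 X ends [-68.6675412  82.3282197] collar X zmax [(-74, 0), (-70, 68), (-66, 68), (60, 70), (64, 72), (68, 76), (72, 77), (76, 77), (80, 75), (84, 69)]
```

Request:
{"method": "apply_moves", "body": {
  "targets": [
    {"wz": 1,"jaw": 1},
    {"wz": 1,"jaw": 1},
    {"wz": 1,"jaw": 1},
    {"wz": 1,"jaw": 1},
    {"wz": 1,"jaw": 1}
  ]
}}

```text
invalid input at $.targets[0]: expected keys dx, dy, dz, wx, wy, wz, jaw
```

Request:
{"method": "apply_moves", "body": {
  "targets": [
    {"wz": 1,"jaw": 1},
    {"wz": 1,"jaw": 1},
    {"wz": 1,"jaw": 1},
    {"wz": 0.7,"jaw": 1},
    {"jaw": 1}
  ]
}}

```text
invalid input at $.targets[0]: expected keys dx, dy, dz, wx, wy, wz, jaw
```

```bash
cat > d.py <<'E'
import sys
from h import *
from workcell import bot
s=bot.read_state();x,y,z,yaw=map(float,sys.argv[1:5])
M=R.from_rotvec(s["tcp_rot"]).as_matrix();p=s["tool_pos"]
print("t",s["time"],"tcp",p.round(4),"yaw",np.degrees(np.arctan2(M[1,0],M[0,0])).round(2),"zaxis",M[:,2].round(4),"w",round(s["width"],3),"F",s["wrist_force"].round(2),"T",s["torque"].round(3),"q",s["q"].round(2))
a=np.radians(yaw);T=np.c_[[np.cos(a),np.sin(a),0],[np.sin(a),-np.cos(a),0],[0,0,-1]]
print("units d",(M.T@(np.array([x,y,z])-p)/.03).round(3),"w",np.degrees(R.from_matrix(M.T@T).as_rotvec()/6).round(3))
E
python3 d.py .5045 -.157 .15 -31.4
```

```text
t 0.1 tcp [ 0.24   -0.6302  0.2301] yaw 20.85 zaxis [-7.e-04  2.e-03 -1.e+00] w 0.996 F [ 1.31 -0.29 -0.96] T [-0.034  0.046  0.031] q [-1.24  0.26  1.61 -0.    1.27 -0.04]
units d [ 13.853 -11.597   2.694] w [-1.900e-02  8.000e-03  8.708e+00]
```

Request:
{"method": "apply_moves", "body": {
  "targets": [
    {"dx": 0.9,"dy": -0.75,"dz": 0,"wx": 0,"wy": 0,"wz": 0,"jaw": 1},
    {"dx": 0.9,"dy": -0.75,"dz": 0,"wx": 0,"wy": 0,"wz": 0,"jaw": 1},
    {"dx": 0.9,"dy": -0.75,"dz": 0,"wx": 0,"wy": 0,"wz": 0,"jaw": 1},
    {"dx": 0.9,"dy": -0.75,"dz": 0,"wx": 0,"wy": 0,"wz": 0,"jaw": 1},
    {"dx": 0.9,"dy": -0.75,"dz": 0,"wx": 0,"wy": 0,"wz": 0,"jaw": 1}
  ]
}}

```text
time: 0.6
tool_pos: [0.3266, -0.4761, 0.2307]
tcp_rot: [-3.089, -0.568, 0.0]
wrist_force: [-0.5, 0.4, -0.7]
width: 1.001
```

Request:
{"method": "apply_moves", "body": {
  "targets": [
    {"dx": 0.9,"dy": -0.75,"dz": 0,"wx": 0,"wy": 0,"wz": 0,"jaw": 1},
    {"dx": 0.9,"dy": -0.75,"dz": 0,"wx": 0,"wy": 0,"wz": 0,"jaw": 1},
    {"dx": 0.9,"dy": -0.75,"dz": 0,"wx": 0,"wy": 0,"wz": 0,"jaw": 1},
    {"dx": 0.9,"dy": -0.75,"dz": 0,"wx": 0,"wy": 0,"wz": 0,"jaw": 1},
    {"dx": 0.9,"dy": -0.75,"dz": 0,"wx": 0,"wy": 0,"wz": 0,"jaw": 1}
  ]
}}

```text
time: 1.1
tool_pos: [0.4126, -0.3229, 0.2308]
tcp_rot: [-3.089, -0.568, 0.001]
wrist_force: [0.8, -0.1, 0.3]
width: 1.004
```

Request:
{"method": "apply_moves", "body": {
  "targets": [
    {"dx": 0.9,"dy": -0.75,"dz": 0,"wx": 0,"wy": 0,"wz": 0,"jaw": 1},
    {"dx": 0.9,"dy": -0.75,"dz": 0,"wx": 0,"wy": 0,"wz": 0,"jaw": 1},
    {"dx": 0.9,"dy": -0.75,"dz": 0,"wx": 0,"wy": 0,"wz": 0,"jaw": 1},
    {"dx": 0.9,"dy": -0.75,"dz": 0,"wx": 0,"wy": 0,"wz": 0,"jaw": 1},
    {"dx": 0.9,"dy": -0.75,"dz": 0,"wx": 0,"wy": 0,"wz": 0,"jaw": 1}
  ]
}}

```text
time: 1.6
tool_pos: [0.4988, -0.1698, 0.2309]
tcp_rot: [-3.089, -0.568, 0.001]
wrist_force: [-0.2, 0.4, -0.2]
width: 1.003
```

Request:
{"method": "apply_moves", "body": {
  "targets": [
    {"dx": 0,"dy": 0,"dz": 0,"wx": 0,"wy": 0,"wz": 1,"jaw": 1},
    {"dx": 0,"dy": 0,"dz": 0,"wx": 0,"wy": 0,"wz": 1,"jaw": 1},
    {"dx": 0,"dy": 0,"dz": 0,"wx": 0,"wy": 0,"wz": 1,"jaw": 1},
    {"dx": 0,"dy": 0,"dz": 0,"wx": 0,"wy": 0,"wz": 1,"jaw": 1},
    {"dx": 0,"dy": 0,"dz": 0,"wx": 0,"wy": 0,"wz": 1,"jaw": 1}
  ]
}}

```text
time: 2.1
tool_pos: [0.4982, -0.171, 0.2307]
tcp_rot: [-3.131, 0.257, 0.002]
wrist_force: [-0.4, -0.1, -0.3]
width: 0.998
```

Request:
{"method": "apply_moves", "body": {
  "targets": [
    {"dx": 0,"dy": 0,"dz": 0,"wx": 0,"wy": 0,"wz": 1,"jaw": 1},
    {"dx": 0,"dy": 0,"dz": 0,"wx": 0,"wy": 0,"wz": 1,"jaw": 1},
    {"dx": 0,"dy": 0,"dz": 0,"wx": 0,"wy": 0,"wz": 1,"jaw": 1},
    {"dx": 0,"dy": 0,"dz": 0,"wx": 0,"wy": 0,"wz": 0.7,"jaw": 1},
    {"dx": 0,"dy": 0,"dz": 0,"wx": 0,"wy": 0,"wz": 0,"jaw": 1}
  ]
}}

```text
time: 2.6
tool_pos: [0.4982, -0.1712, 0.2308]
tcp_rot: [-3.025, 0.849, 0.001]
wrist_force: [0.9, 1.2, 0.6]
width: 0.996
```

```bash
python3 d.py .5045 -.157 .15 -31.4
```

```text
t 2.6 tcp [ 0.4982 -0.1712  0.2308] yaw -31.36 zaxis [-9.e-04  3.e-04 -1.e+00] w 0.996 F [0.9  1.23 0.58] T [ 0.01  -0.019 -0.012] q [-0.38 -0.02  1.92 -0.    1.24  1.74]
units d [-0.064 -0.513  2.693] w [0.002 0.009 0.006]
```

Request:
{"method": "apply_moves", "body": {
  "targets": [
    {"dx": -0.06,"dy": -0.51,"dz": 0.5,"wx": 0,"wy": 0,"wz": 0,"jaw": 1},
    {"dx": 0,"dy": 0,"dz": 1,"wx": 0,"wy": 0,"wz": 0,"jaw": 1},
    {"dx": 0,"dy": 0,"dz": 1,"wx": 0,"wy": 0,"wz": 0,"jaw": 1},
    {"dx": 0,"dy": 0,"dz": 1,"wx": 0,"wy": 0,"wz": 0,"jaw": 1},
    {"dx": 0,"dy": 0,"dz": 0,"wx": 0,"wy": 0,"wz": 0,"jaw": 1}
  ]
}}

```text
time: 3.1
tool_pos: [0.5007, -0.1548, 0.1204]
tcp_rot: [-3.024, 0.846, 0.017]
wrist_force: [-1.3, 0.6, -1.2]
width: 0.999
```

```bash
python3 d.py .5045 -.157 .03 -31.4; python3 - <<'E'
from h import *
from workcell import cams
I=[]
for n,(u,v,w,h) in(("scene",(210,120,90,110)),("top",(325,170,90,110))):
    c=cams.read_camera(n); np.savez(f"{n}1.npz",**c); I.append(cv2.resize(c["color"][v:v+h,u:u+w,::-1],None,fx=4.4,fy=4.4,interpolation=cv2.INTER_CUBIC))
cv2.imwrite("pics/g1.png",np.hstack(I))
E
```

```text
t 3.1 tcp [ 0.5007 -0.1548  0.1204] yaw -31.26 zaxis [-0.0103  0.0041 -0.9999] w 0.999 F [-1.29  0.62 -1.24] T [0.034 0.022 0.041] q [-0.35  0.08  2.03  0.    1.04  1.77]
units d [ 0.179 -0.008  3.011] w [0.018 0.104 0.023]
```

View pics/g1.png

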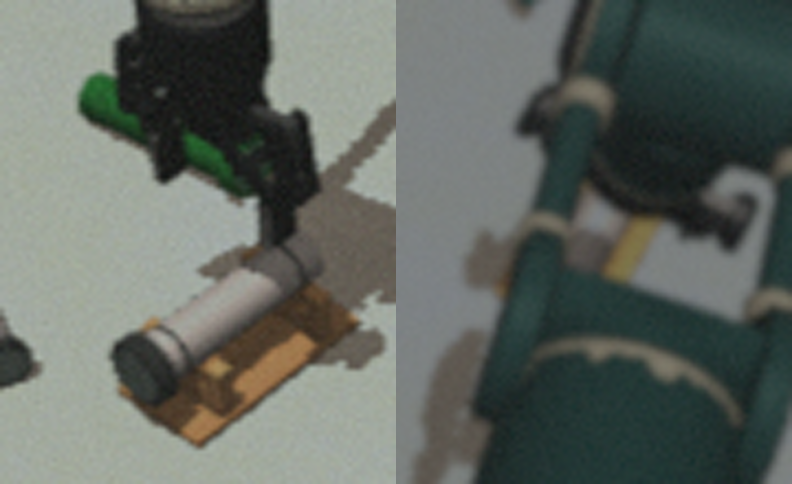

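The gripper hovers above the barrel and straddles it, with the fingers parallel to its sides. I lower in smaller rows and correct the slight tilt.

Request:
{"method": "apply_moves", "body": {
  "targets": [
    {"dx": 0,"dy": 0,"dz": 0,"wx": 0,"wy": 0,"wz": 0,"jaw": 1},
    {"dx": 0,"dy": 0,"dz": 0,"wx": 0,"wy": 0,"wz": 0,"jaw": 1}
  ]
}}

```text
time: 3.4
tool_pos: [0.5066, -0.1577, 0.1283]
tcp_rot: [3.025, -0.848, 0.006]
wrist_force: [-0.3, -0.6, 0.2]
width: 0.997
```

```bash
python3 d.py .5045 -.157 .03 -31.4
```

```text
t 3.4 tcp [ 0.5066 -0.1577  0.1283] yaw -31.34 zaxis [ 0.0035 -0.0012 -1.    ] w 0.997 F [-0.25 -0.56  0.15] T [ 0.025  0.011 -0.038] q [-0.35  0.08  2.02  0.    1.04  1.77]
units d [-0.083  0.019  3.277] w [-0.008 -0.034  0.01 ]
```

Request:
{"method": "apply_moves", "body": {
  "targets": [
    {"dx": 0,"dy": 0,"dz": 0.6,"wx": 0,"wy": 0,"wz": 0,"jaw": 1},
    {"dx": 0,"dy": 0,"dz": 0.6,"wx": 0,"wy": 0,"wz": 0,"jaw": 1},
    {"dx": 0,"dy": 0,"dz": 0.6,"wx": 0,"wy": 0,"wz": 0,"jaw": 1},
    {"dx": 0,"dy": 0,"dz": 0.5,"wx": 0,"wy": 0,"wz": 0,"jaw": 1},
    {"dx": 0,"dy": 0,"dz": 0.4,"wx": 0,"wy": 0,"wz": 0,"jaw": 1}
  ]
}}

```text
time: 3.9
tool_pos: [0.5055, -0.1575, 0.0452]
tcp_rot: [3.025, -0.849, 0.002]
wrist_force: [0.1, 0.5, -0.5]
width: 0.998
```

Request:
{"method": "apply_moves", "body": {
  "targets": [
    {"dx": 0,"dy": 0,"dz": 0.3,"wx": 0,"wy": 0,"wz": 0,"jaw": 1},
    {"dx": 0,"dy": 0,"dz": 0.15,"wx": 0,"wy": 0,"wz": 0,"jaw": 1},
    {"dx": 0,"dy": 0,"dz": 0,"wx": 0,"wy": 0,"wz": 0,"jaw": 1},
    {"dx": 0,"dy": 0,"dz": 0,"wx": 0,"wy": 0,"wz": 0,"jaw": 1},
    {"dx": 0,"dy": 0,"dz": 0,"wx": 0,"wy": 0,"wz": 0,"jaw": 1}
  ]
}}

```text
time: 4.4
tool_pos: [0.5057, -0.1575, 0.0325]
tcp_rot: [3.025, -0.849, 0.002]
wrist_force: [0.3, -0.0, -0.1]
width: 1.002
```

```bash
python3 d.py .5045 -.157 .03 -31.4
```

```text
t 4.4 tcp [ 0.5057 -0.1575  0.0325] yaw -31.36 zaxis [ 1.3e-03 -5.0e-04 -1.0e+00] w 1.002 F [ 0.32 -0.   -0.08] T [ 0.035  0.005 -0.035] q [-0.35  0.2   2.09 -0.    0.85  1.77]
units d [-0.042  0.005  0.083] w [-0.003 -0.013  0.007]
```

Request:
{"method": "apply_moves", "body": {
  "targets": [
    {"dx": -0.04,"dy": 0,"dz": 0.08,"wx": 0,"wy": 0,"wz": 0,"jaw": 0.6},
    {"dx": 0,"dy": 0,"dz": 0,"wx": 0,"wy": 0,"wz": 0,"jaw": 0.45},
    {"dx": 0,"dy": 0,"dz": 0,"wx": 0,"wy": 0,"wz": 0,"jaw": 0.3},
    {"dx": 0,"dy": 0,"dz": 0,"wx": 0,"wy": 0,"wz": 0,"jaw": 0.1},
    {"dx": 0,"dy": 0,"dz": 0,"wx": 0,"wy": 0,"wz": 0,"jaw": 0}
  ],
  "newtons": 70
}}

```text
time: 4.9
tool_pos: [0.5045, -0.1563, 0.0298]
tcp_rot: [-3.024, 0.849, -0.001]
wrist_force: [1.1, 2.9, 2.3]
width: 0.403
```

Request:
{"method": "apply_moves", "body": {
  "targets": [
    {"dx": 0,"dy": 0,"dz": 0,"wx": 0,"wy": 0,"wz": 0,"jaw": 0},
    {"dx": 0,"dy": 0,"dz": 0,"wx": 0,"wy": 0,"wz": 0,"jaw": 0},
    {"dx": 0,"dy": 0,"dz": 0,"wx": 0,"wy": 0,"wz": 0,"jaw": 0},
    {"dx": 0,"dy": 0,"dz": 0,"wx": 0,"wy": 0,"wz": 0,"jaw": 0},
    {"dx": 0,"dy": 0,"dz": 0,"wx": 0,"wy": 0,"wz": 0,"jaw": 0}
  ]
}}

```text
time: 5.4
tool_pos: [0.5044, -0.1563, 0.0298]
tcp_rot: [-3.024, 0.849, -0.001]
wrist_force: [0.7, 5.7, 4.5]
width: 0.402
```

```bash
python3 d.py .5045 -.157 .03 -31.4
```

```text
t 5.4 tcp [ 0.5044 -0.1563  0.0298] yaw -31.36 zaxis [ 8.e-04  5.e-04 -1.e+00] w 0.402 F [0.73 5.66 4.46] T [ 0.832 -0.131 -0.034] q [-0.35  0.2   2.09  0.    0.85  1.77]
units d [ 0.013  0.018 -0.008] w [-0.008 -0.004  0.006]
```

Request:
{"method": "apply_moves", "body": {
  "targets": [
    {"dx": 0,"dy": 0,"dz": -0.2,"wx": 0,"wy": 0,"wz": 0,"jaw": 0},
    {"dx": 0,"dy": 0,"dz": -0.4,"wx": 0,"wy": 0,"wz": 0,"jaw": 0},
    {"dx": 0,"dy": 0,"dz": -0.6,"wx": 0,"wy": 0,"wz": 0,"jaw": 0},
    {"dx": 0,"dy": 0,"dz": -0.8,"wx": 0,"wy": 0,"wz": 0,"jaw": 0},
    {"dx": 0,"dy": 0,"dz": -0.8,"wx": 0,"wy": 0,"wz": 0,"jaw": 0}
  ]
}}

```text
time: 5.9
tool_pos: [0.5031, -0.1571, 0.1141]
tcp_rot: [3.024, -0.849, -0.002]
wrist_force: [-0.4, -0.5, -2.1]
width: 0.403
```

Request:
{"method": "apply_moves", "body": {
  "targets": [
    {"dx": 0,"dy": 0,"dz": -0.7,"wx": 0,"wy": 0,"wz": 0,"jaw": 0},
    {"dx": 0,"dy": 0,"dz": -0.5,"wx": 0,"wy": 0,"wz": 0,"jaw": 0},
    {"dx": 0,"dy": 0,"dz": -0.3,"wx": 0,"wy": 0,"wz": 0,"jaw": 0},
    {"dx": 0,"dy": 0,"dz": 0,"wx": 0,"wy": 0,"wz": 0,"jaw": 0},
    {"dx": 0,"dy": 0,"dz": 0,"wx": 0,"wy": 0,"wz": 0,"jaw": 0}
  ]
}}

```text
time: 6.4
tool_pos: [0.5034, -0.1566, 0.1576]
tcp_rot: [3.025, -0.849, -0.002]
wrist_force: [-0.7, -1.4, -2.3]
width: 0.4
```

```bash
python3 d.py .4895 .190 .16 -10.2;  python3 - <<'E'
from h import *
from workcell import cams
I=[]
for n,(u,v,w,h) in(("scene",(210,100,90,110)),("top",(325,170,90,110))):
    c=cams.read_camera(n); np.savez(f"{n}2.npz",**c); I.append(cv2.resize(c["color"][v:v+h,u:u+w,::-1],None,fx=4.4,fy=4.4,interpolation=cv2.INTER_CUBIC))
cv2.imwrite("pics/g2.png",np.hstack(I))
E
```

```text
t 6.4 tcp [ 0.5034 -0.1566  0.1576] yaw -31.36 zaxis [-1.2e-03  3.0e-04 -1.0e+00] w 0.4 F [-0.67 -1.41 -2.31] T [ 0.039  0.051 -0.02 ] q [-0.35  0.04  2.   -0.    1.1   1.77]
units d [-6.408 -9.624 -0.074] w [ 1.000e-03  1.200e-02 -3.527e+00]
```

View pics/g2.png

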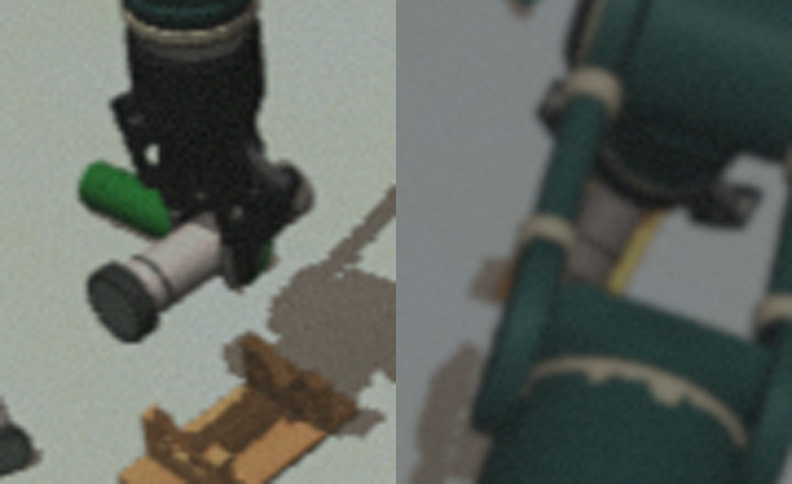

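The barrel is held and lifted clear of the rest, and the wrist shows about its 2.5 N weight. Next, carry it across to the nest.

Request:
{"method": "apply_moves", "body": {
  "targets": [
    {"dx": -0.2,"dy": -0.3,"dz": 0,"wx": 0,"wy": 0,"wz": 0,"jaw": 0},
    {"dx": -0.4,"dy": -0.6,"dz": 0,"wx": 0,"wy": 0,"wz": 0,"jaw": 0},
    {"dx": -0.6,"dy": -0.9,"dz": 0,"wx": 0,"wy": 0,"wz": 0,"jaw": 0},
    {"dx": -0.6,"dy": -0.9,"dz": 0,"wx": 0,"wy": 0,"wz": 0,"jaw": 0},
    {"dx": -0.6,"dy": -0.9,"dz": 0,"wx": 0,"wy": 0,"wz": 0,"jaw": 0}
  ]
}}

```text
time: 7.0
tool_pos: [0.4978, -0.0252, 0.1576]
tcp_rot: [-3.024, 0.85, 0.002]
wrist_force: [0.5, -0.2, -2.3]
width: 0.403
```

Request:
{"method": "apply_moves", "body": {
  "targets": [
    {"dx": -0.6,"dy": -0.9,"dz": 0,"wx": 0,"wy": 0,"wz": 0,"jaw": 0},
    {"dx": -0.6,"dy": -0.9,"dz": 0,"wx": 0,"wy": 0,"wz": 0,"jaw": 0},
    {"dx": -0.6,"dy": -0.9,"dz": 0,"wx": 0,"wy": 0,"wz": 0,"jaw": 0},
    {"dx": -0.6,"dy": -0.9,"dz": 0,"wx": 0,"wy": 0,"wz": 0,"jaw": 0},
    {"dx": -0.6,"dy": -0.9,"dz": 0,"wx": 0,"wy": 0,"wz": 0,"jaw": 0}
  ]
}}

```text
time: 7.5
tool_pos: [0.4909, 0.137, 0.1576]
tcp_rot: [3.024, -0.848, -0.002]
wrist_force: [0.7, -0.4, -2.1]
width: 0.402
```

Request:
{"method": "apply_moves", "body": {
  "targets": [
    {"dx": -0.5,"dy": -0.75,"dz": 0,"wx": 0,"wy": 0,"wz": 0,"jaw": 0},
    {"dx": -0.4,"dy": -0.6,"dz": 0,"wx": 0,"wy": 0,"wz": 0,"jaw": 0},
    {"dx": -0.2,"dy": -0.3,"dz": 0,"wx": 0,"wy": 0,"wz": 0,"jaw": 0},
    {"dx": 0,"dy": 0,"dz": 0,"wx": 0,"wy": 0,"wz": -0.7,"jaw": 0},
    {"dx": 0,"dy": 0,"dz": 0,"wx": 0,"wy": 0,"wz": -0.8,"jaw": 0}
  ]
}}

```text
time: 8.0
tool_pos: [0.4889, 0.195, 0.1577]
tcp_rot: [3.082, -0.602, -0.002]
wrist_force: [-0.1, 0.3, -2.0]
width: 0.403
```

Request:
{"method": "apply_moves", "body": {
  "targets": [
    {"dx": 0,"dy": 0,"dz": 0,"wx": 0,"wy": 0,"wz": -0.8,"jaw": 0},
    {"dx": 0,"dy": 0,"dz": 0,"wx": 0,"wy": 0,"wz": -0.8,"jaw": 0},
    {"dx": 0,"dy": 0,"dz": 0,"wx": 0,"wy": 0,"wz": -0.43,"jaw": 0},
    {"dx": 0,"dy": 0,"dz": 0,"wx": 0,"wy": 0,"wz": 0,"jaw": 0},
    {"dx": 0,"dy": 0,"dz": 0,"wx": 0,"wy": 0,"wz": 0,"jaw": 0}
  ]
}}

```text
time: 8.5
tool_pos: [0.4893, 0.1943, 0.158]
tcp_rot: [3.129, -0.281, -0.001]
wrist_force: [0.3, 0.5, -2.0]
width: 0.4
```

```bash
python3 d.py .4895 .190 .16 -10.2;  python3 - <<'E'
from h import *
from workcell import cams
I=[]
for n,(u,v,w,h) in(("scene",(335,110,90,130)),("top",(205,150,90,130))):
    c=cams.read_camera(n); np.savez(f"{n}3.npz",**c); I.append(cv2.resize(c["color"][v:v+h,u:u+w,::-1],None,fx=4.4,fy=4.4,interpolation=cv2.INTER_CUBIC))
cv2.imwrite("pics/g3.png",np.hstack(I))
E
```

```text
t 8.5 tcp [0.4893 0.1943 0.158 ] yaw -10.25 zaxis [-7.e-04 -4.e-04 -1.e+00] w 0.4 F [ 0.26  0.55 -1.98] T [-0.018 -0.008  0.004] q [ 0.33  0.04  2.   -0.    1.1   2.08]
units d [ 0.031  0.141 -0.067] w [ 0.005  0.006 -0.009]
```

View pics/g3.png

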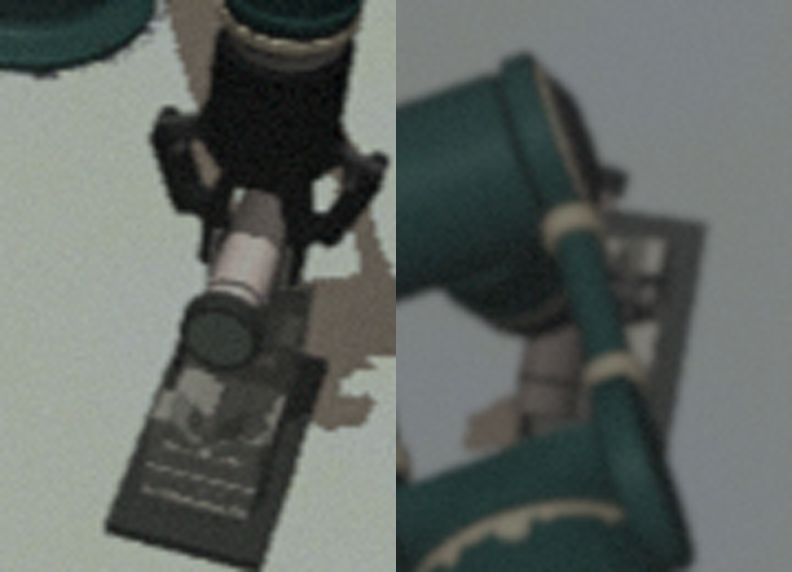

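The barrel hangs over the nest with its collar towards the open end, in line with the groove. Next I check its pitch and sideways position in the hand from the depth data.

```bash
python3 - <<'E'
from h import *
from scipy.optimize import least_squares
c=load("scene",3);P=cloud(c)
u0,v0,u1,v1=335,110,425,240
Q=P[v0:v1,u0:u1].reshape(-1,3);sub=c["color"][v0:v1,u0:u1].reshape(-1,3).astype(int)
o=np.array([.4893,.1943]);a=np.radians(-10.2);d=np.array([np.cos(a),np.sin(a)]);e=np.array([-d[1],d[0]])
X=(Q[:,:2]-o)@d*1000;Y=(Q[:,:2]-o)@e*1000;Z=Q[:,2]*1000
k=(X>14)&(X<62)&(abs(Y)<20)&(Z>160)&(Z<205)
f=lambda p: np.hypot(Y[k]-p[0]-p[1]*(X[k]-40),Z[k]-p[2]-p[3]*(X[k]-40))-18
r=least_squares(f,[0,0,177,0],loss="soft_l1",f_scale=1.)
print(k.sum(),r.x,np.degrees(r.x[[1,3]]), "rms",np.sqrt((f(r.x)**2).mean()))
k=(X>60)&(X<95)&(abs(Y)<30)&(Z>140)&(Z<215)
print("collar",k.sum(),"X pct",np.percentile(X[k],[2,50,98]),"Y",np.percentile(Y[k],[2,98]),"Z",np.percentile(Z[k],[2,98]))
E
```

```text
173 [ 2.56026853e-01 -1.37022691e-02  1.79520724e+02  9.53139279e-03] [-0.78508219  0.54610858] rms 1.4980974871527768
collar 281 X pct [67.5928967  80.75244416 84.57505909] Y [-21.11079474  22.70538307] Z [159.28833225 204.3593539 ]
```

Request:
{"method": "apply_moves", "body": {
  "targets": [
    {"dx": 0.03,"dy": 0.14,"dz": 0.3,"wx": 0,"wy": 0,"wz": 0,"jaw": 0},
    {"dx": 0,"dy": 0,"dz": 0.5,"wx": 0,"wy": 0,"wz": 0,"jaw": 0},
    {"dx": 0,"dy": 0,"dz": 0.5,"wx": 0,"wy": 0,"wz": 0,"jaw": 0},
    {"dx": 0,"dy": 0,"dz": 0.3,"wx": 0,"wy": 0,"wz": 0,"jaw": 0},
    {"dx": 0,"dy": 0,"dz": 0,"wx": 0,"wy": 0,"wz": 0,"jaw": 0}
  ]
}}

```text
time: 9.1
tool_pos: [0.4877, 0.1896, 0.1075]
tcp_rot: [3.127, -0.279, -0.008]
wrist_force: [-0.8, -0.5, -2.4]
width: 0.405
```

Request:
{"method": "apply_moves", "body": {
  "targets": [
    {"dx": 0,"dy": 0,"dz": 0.3,"wx": 0,"wy": 0,"wz": 0,"jaw": 0},
    {"dx": 0,"dy": 0,"dz": 0.4,"wx": 0,"wy": 0,"wz": 0,"jaw": 0},
    {"dx": 0,"dy": 0,"dz": 0.3,"wx": 0,"wy": 0,"wz": 0,"jaw": 0},
    {"dx": 0,"dy": 0,"dz": 0.2,"wx": 0,"wy": 0,"wz": 0,"jaw": 0},
    {"dx": 0,"dy": 0,"dz": 0,"wx": 0,"wy": 0,"wz": 0,"jaw": 0}
  ]
}}

```text
time: 9.6
tool_pos: [0.4887, 0.1899, 0.073]
tcp_rot: [3.128, -0.278, -0.004]
wrist_force: [0.5, 1.0, -1.8]
width: 0.406
```

```bash
python3 d.py .4895 .190 .066 -10.2;  python3 - <<'E'
from h import *
from workcell import cams
I=[]
for n,(u,v,w,h) in(("scene",(335,110,90,130)),("top",(205,150,90,130))):
    c=cams.read_camera(n); np.savez(f"{n}4.npz",**c); I.append(cv2.resize(c["color"][v:v+h,u:u+w,::-1],None,fx=4.4,fy=4.4,interpolation=cv2.INTER_CUBIC))
cv2.imwrite("pics/g4.png",np.hstack(I))
E
```

```text
t 9.6 tcp [0.4887 0.1899 0.073 ] yaw -10.17 zaxis [-2.4e-03 -8.0e-04 -1.0e+00] w 0.406 F [ 0.46  0.99 -1.82] T [ 0.033  0.009 -0.022] q [ 0.32  0.14  2.07 -0.    0.94  2.07]
units d [ 0.025 -0.007  0.232] w [0.012 0.022 0.004]
```

View pics/g4.png

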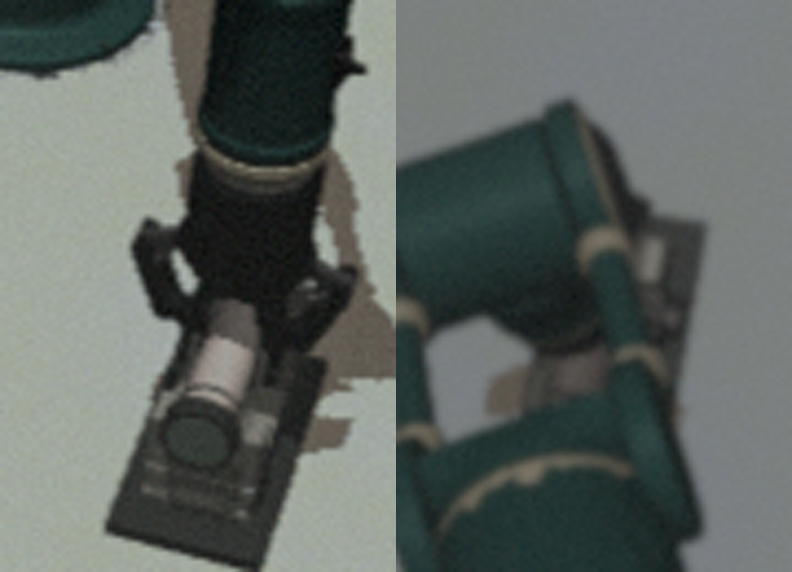

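The barrel sits just over the groove, with the collar beyond the block at the open end. I lower it slowly and watch the force.

Request:
{"method": "apply_moves", "body": {
  "targets": [
    {"dx": 0.02,"dy": 0,"dz": 0.08,"wx": 0,"wy": 0,"wz": 0,"jaw": 0},
    {"dx": 0,"dy": 0,"dz": 0.08,"wx": 0,"wy": 0,"wz": 0,"jaw": 0},
    {"dx": 0,"dy": 0,"dz": 0.07,"wx": 0,"wy": 0,"wz": 0,"jaw": 0},
    {"dx": 0,"dy": 0,"dz": 0,"wx": 0,"wy": 0,"wz": 0,"jaw": 0},
    {"dx": 0,"dy": 0,"dz": 0,"wx": 0,"wy": 0,"wz": 0,"jaw": 0}
  ]
}}

```text
time: 10.2
tool_pos: [0.4903, 0.1902, 0.0674]
tcp_rot: [3.129, -0.279, -0.0]
wrist_force: [-0.2, -0.2, -1.7]
width: 0.4
```

```bash
python3 d.py .4895 .190 .061 -10.2
```

```text
t 10.2 tcp [0.4903 0.1902 0.0674] yaw -10.17 zaxis [-1.e-04 -0.e+00 -1.e+00] w 0.4 F [-0.21 -0.2  -1.65] T [-0.04   0.038 -0.   ] q [0.32 0.15 2.07 0.   0.92 2.07]
units d [-0.026  0.011  0.215] w [0.    0.001 0.004]
```

Request:
{"method": "apply_moves", "body": {
  "targets": [
    {"dx": 0,"dy": 0,"dz": 0.03,"wx": 0,"wy": 0,"wz": 0,"jaw": 0},
    {"dx": 0,"dy": 0,"dz": 0.03,"wx": 0,"wy": 0,"wz": 0,"jaw": 0},
    {"dx": 0,"dy": 0,"dz": 0,"wx": 0,"wy": 0,"wz": 0,"jaw": 0},
    {"dx": 0,"dy": 0,"dz": 0,"wx": 0,"wy": 0,"wz": 0,"jaw": 0}
  ]
}}

```text
time: 10.6
tool_pos: [0.4906, 0.1902, 0.0658]
tcp_rot: [-3.129, 0.279, -0.001]
wrist_force: [-0.5, 0.6, -0.3]
width: 0.401
```

```bash
python3 d.py .4895 .190 .061 -10.2
```

```text
t 10.6 tcp [0.4906 0.1902 0.0658] yaw -10.18 zaxis [ 4.e-04  1.e-04 -1.e+00] w 0.401 F [-0.46  0.6  -0.35] T [ 0.063 -0.013 -0.023] q [0.32 0.15 2.07 0.   0.92 2.07]
units d [-0.034  0.014  0.161] w [-0.002 -0.003  0.004]
```

Request:
{"method": "apply_moves", "body": {
  "targets": [
    {"dx": 0,"dy": 0,"dz": 0.03,"wx": 0,"wy": 0,"wz": 0,"jaw": 0},
    {"dx": 0,"dy": 0,"dz": 0.03,"wx": 0,"wy": 0,"wz": 0,"jaw": 0},
    {"dx": 0,"dy": 0,"dz": 0,"wx": 0,"wy": 0,"wz": 0,"jaw": 0},
    {"dx": 0,"dy": 0,"dz": 0,"wx": 0,"wy": 0,"wz": 0,"jaw": 0}
  ]
}}

```text
time: 11.0
tool_pos: [0.4907, 0.1905, 0.0647]
tcp_rot: [-3.129, 0.279, -0.001]
wrist_force: [-2.7, 1.5, 5.7]
width: 0.398
```

```bash
python3 d.py .4895 .190 .061 -10.2
```

```text
t 11.0 tcp [0.4907 0.1905 0.0647] yaw -10.18 zaxis [ 5.e-04  5.e-04 -1.e+00] w 0.398 F [-2.69  1.47  5.74] T [ 0.039  0.366 -0.061] q [0.32 0.15 2.07 0.   0.92 2.07]
units d [-0.036  0.023  0.122] w [-0.006 -0.004  0.003]
```

Request:
{"method": "apply_moves", "body": {
  "targets": [
    {"dx": 0,"dy": 0,"dz": 0.03,"wx": 0,"wy": 0,"wz": 0,"jaw": 0},
    {"dx": 0,"dy": 0,"dz": 0.03,"wx": 0,"wy": 0,"wz": 0,"jaw": 0},
    {"dx": 0,"dy": 0,"dz": 0,"wx": 0,"wy": 0,"wz": 0,"jaw": 0},
    {"dx": 0,"dy": 0,"dz": 0,"wx": 0,"wy": 0,"wz": 0,"jaw": 0}
  ]
}}

```text
time: 11.4
tool_pos: [0.4907, 0.1906, 0.0632]
tcp_rot: [-3.128, 0.279, -0.001]
wrist_force: [-3.6, 1.2, 7.2]
width: 0.404
```

```bash
python3 d.py .4895 .190 .061 -10.2
```

```text
t 11.4 tcp [0.4907 0.1906 0.0632] yaw -10.18 zaxis [ 6.e-04  7.e-04 -1.e+00] w 0.404 F [-3.57  1.2   7.15] T [0.04  0.538 0.005] q [0.32 0.15 2.07 0.   0.91 2.07]
units d [-0.037  0.026  0.072] w [-0.007 -0.004  0.003]
```

Load builds as expected; the sideways-to-moment ratio implies the load acts about under the tool, not at one end. I press another 2–3 mm and ease the small axial force.

Request:
{"method": "apply_moves", "body": {
  "targets": [
    {"dx": -0.03,"dy": 0.01,"dz": 0.03,"wx": 0,"wy": 0,"wz": 0,"jaw": 0},
    {"dx": 0,"dy": 0,"dz": 0.03,"wx": 0,"wy": 0,"wz": 0,"jaw": 0},
    {"dx": 0,"dy": 0,"dz": 0.03,"wx": 0,"wy": 0,"wz": 0,"jaw": 0},
    {"dx": 0,"dy": 0,"dz": 0,"wx": 0,"wy": 0,"wz": 0,"jaw": 0},
    {"dx": 0,"dy": 0,"dz": 0,"wx": 0,"wy": 0,"wz": 0,"jaw": 0}
  ]
}}

```text
time: 11.9
tool_pos: [0.4907, 0.1907, 0.0612]
tcp_rot: [-3.128, 0.279, -0.004]
wrist_force: [-3.3, 0.7, 10.0]
width: 0.403
```

```bash
python3 d.py .4895 .190 .061 -10.2; python3 - <<'E'
from h import *
from workcell import cams,bot
from scipy.optimize import least_squares
I=[]
for n,(u,v,w,h) in(("scene",(335,110,90,130)),("top",(205,150,90,130))):
    c=cams.read_camera(n); np.savez(f"{n}5.npz",**c); I.append(cv2.resize(c["color"][v:v+h,u:u+w,::-1],None,fx=4.4,fy=4.4,interpolation=cv2.INTER_CUBIC))
cv2.imwrite("pics/g5.png",np.hstack(I))
o=np.array([.4895,.190]);a=np.radians(-10.2);d=np.array([np.cos(a),np.sin(a)]);e=np.array([-d[1],d[0]])
c=load("scene",5); Q=cloud(c)[150:245,352:418].reshape(-1,3)
X=(Q[:,:2]-o)@d*1000;Y=(Q[:,:2]-o)@e*1000;Z=Q[:,2]*1000
k=(X>12)&(X<62)&(abs(Y)<14)&(Z>84)&(Z<110)
f=lambda p: np.hypot(Y[k]-p[0]-p[1]*(X[k]-40),Z[k]-p[2]-p[3]*(X[k]-40))-18
r=least_squares(f,[0,0,83,0],loss="soft_l1",f_scale=1.);print("barrel y,yaw,z,pitch",k.sum(),r.x)
for i in(0,5):
    c=load("scene",i); Q=cloud(c)[150:245,352:418].reshape(-1,3)
    X=(Q[:,:2]-o)@d*1000;Y=(Q[:,:2]-o)@e*1000;Z=Q[:,2]*1000
    k=(X>36)&(X<57)&(Y<-22)&(Y>-31)&(Z>60); k2=(X>36)&(X<57)&(Y>22)&(Y<33)&(Z>60)
    print(i,"block top z -y/+y",k.sum(),np.median(Z[k]),k2.sum(),np.median(Z[k2]))
    k=(X>62)&(X<100)&(abs(Y)<30)&(Z>55); 
    if i: print("collar X",np.percentile(X[k],[2,50,98]),"Y",np.percentile(Y[k],[2,98]))
E
```

```text
t 11.9 tcp [0.4907 0.1907 0.0612] yaw -10.18 zaxis [ 0.0024  0.0011 -1.    ] w 0.403 F [-3.26  0.75  9.98] T [-0.004  0.467 -0.009] q [0.32 0.15 2.08 0.   0.91 2.07]
units d [-0.036  0.029  0.007] w [-0.014 -0.021  0.004]
barrel y,yaw,z,pitch 136 [ 1.20069816e+00 -2.72666767e-02  8.28083776e+01  5.90291547e-04]
0 block top z -y/+y 26 80.50365362028845 29 82.1792052353355
5 block top z -y/+y 23 77.13708043830746 26 77.6407262243689
collar X [68.16227479 82.07469282 86.5544793 ] Y [-19.88438512  23.63948438]
```

View pics/g5.png

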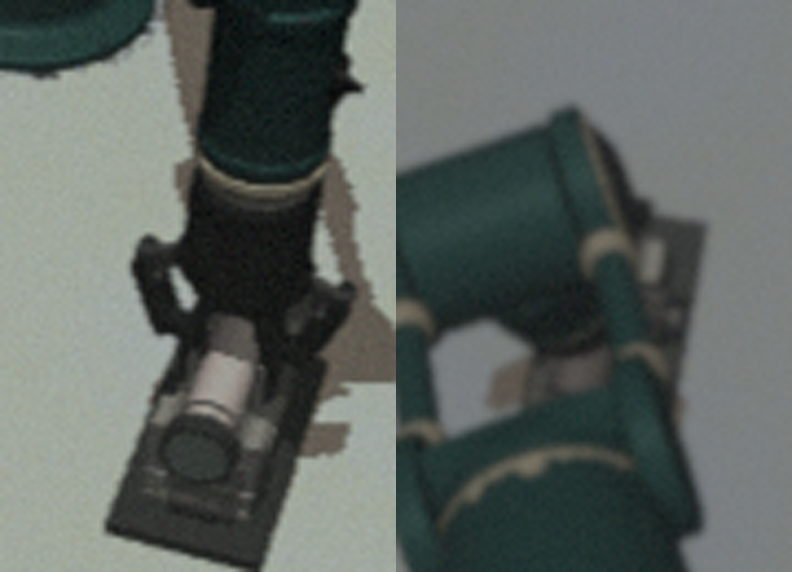

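Wrist reads +10 N plus about 2 N of barrel weight, so about 12 N on the nest. The barrel axis is at 82.8 mm (88 − 5.2) and the block tops are down about 4 mm. I let it settle for half a second and recheck before handing in.

Request:
{"method": "apply_moves", "body": {
  "targets": [
    {"dx": 0,"dy": 0,"dz": 0,"wx": 0,"wy": 0,"wz": 0,"jaw": 0},
    {"dx": 0,"dy": 0,"dz": 0,"wx": 0,"wy": 0,"wz": 0,"jaw": 0},
    {"dx": 0,"dy": 0,"dz": 0,"wx": 0,"wy": 0,"wz": 0,"jaw": 0},
    {"dx": 0,"dy": 0,"dz": 0,"wx": 0,"wy": 0,"wz": 0,"jaw": 0},
    {"dx": 0,"dy": 0,"dz": 0,"wx": 0,"wy": 0,"wz": 0,"jaw": 0}
  ]
}}

```text
time: 12.5
tool_pos: [0.4908, 0.1907, 0.0612]
tcp_rot: [-3.128, 0.279, -0.004]
wrist_force: [-2.4, 0.6, 9.0]
width: 0.401
```

```bash
python3 d.py .4895 .190 .061 -10.2
```

```text
t 12.5 tcp [0.4908 0.1907 0.0612] yaw -10.18 zaxis [ 0.0026  0.0011 -1.    ] w 0.401 F [-2.4   0.64  8.99] T [ 0.039  0.409 -0.055] q [0.32 0.15 2.08 0.   0.91 2.07]
units d [-0.038  0.03   0.008] w [-0.015 -0.022  0.004]
```

```bash
python3 -c "
from workcell import job
print(job.finish_job())"
```

```text
the job is handed in; nothing more can be done
None
```

I lifted the silver barrel from its rest, carried it to the nest and laid it in the groove with its collar beyond the open end. I pressed it down and handed in at about 12.5 s, still gripping at 70 N. No verdict came back.

**Last checks:**
- **Nest travel:** about 4–5 mm. The barrel axis measured 82.8 mm against 88 mm with the nest up, and the block tops were about 4 mm lower. The wrist read 9–10 N upward, so about 12 N on the nest with the barrel's weight. Forces on the individual groove faces cannot be measured here.
- **Position along the groove:** the collar shoulder should be about 66–68 mm from the nest point. The scene camera read it about 2 mm farther out, which is within its calibration error.
- **Alignment:** tool yaw was −10.18° against −10.2° measured for the nest, with a pitch of 0.15° or less. The scene depth fit disagreed, giving the barrel a yaw of about −0.027 rad. It had read −0.014 rad before contact; I put both down to depth noise, and both are under the 0.05 rad limit.
- **Leftover force:** 2–3 N still acted along the barrel. An easing step of about 1 mm did not remove it, and I left it there.
- **Bystanders:** I did not measure the jar, weight and slide box again at the end. The arm passed well above everything and touched only the barrel, the rest and the nest.

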